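Honey stall: fetch the dark honey from behind the pollen jar

TASK

A customer wants the small jar of dark honey with the red lid, which stands in the wooden crate behind the tall pollen jar with the black lid. First set the tall pollen jar aside, upright on the round cork mat, and then lift out the dark honey and stand it upright on the blue tray. They are glass: set them down, do not drop them, and never let either of them tip over.

Things in the scene. Friction and masses are not known exactly. Their poses are not given: they have to be found in the camera images.
- pollen_jar: Tall loose jar of ochre pollen, black lid, white label. Round, 60 mm across up to 133 mm high, then a 58 mm lid, 150 mm in all, 0.3 kg. Origin: centre of its underside, z up. Starts upright at the front (robot side) of one of the crate's two lanes. In the other lane, 116 mm to the side: a tall white-lidded jar, a short gold-lidded one behind, not wanted. Fingers fit beside a jar, across the lane.
- dark_jar: Short loose jar of nearly black honey with the only red lid. Round, 56 mm across up to 75 mm high, then a 54 mm lid, 92 mm in all, 0.25 kg. Origin: centre of its underside, z up. Starts upright behind the pollen jar (away from the robot), centres 63 mm apart along the lane, gap 5 mm. The crate is fixed: 170 mm along the lanes, 240 mm across, floor 8 mm thick, walls and middle divider 35 mm high.
- cork_mat: Round cork mat lying fixed on the table, 150 mm in diameter, 4 mm thick, to one side of the crate (left or right). Origin: centre of its underside on the table; its top is 4 mm above.
- tray: Square blue tray fixed on the table at the other side of the crate, empty, 180 mm by 180 mm outside, rim 20 mm high and 5 mm thick, floor 5 mm thick. Origin: centre of its underside on the table; x and y along its edges, z up.

How it is judged:
By the outcome, as a careful person would: the job done as asked, in the order asked, and still so for the second after the job is handed in, with the robot touching nothing.
It also fails if it takes over 64 s, if anything falls off the work surface, if the arm or the gripper's body presses on something with over 40 N, if the wrist force passes 120 N, or if a joint passes its speed limit or range.

ROBOT

A 6-joint arm with a two-finger parallel gripper is mounted at the origin on the work surface. World frame = base frame: x ahead of the robot, y to its left, z up, the work surface at z = 0. Lengths are in m, angles in rad, forces in N, time in s.
With the tool pointing down it reaches from about 0.375 to 0.9 m from the base axis. Payload 3.1 kg.
Tool frame: the origin (TCP) lies at the very end of the fingers, on their centre line; the grasp point (between the pads) lies 19 mm behind it; z points along the fingers, y is the direction in which the jaws open and shut (so a half turn about z gives the same grasp; the last joint's range is limited). The gripper opens to 87 mm and grips with 3 to 60 N. Pads are 19 mm wide; open, the fingers measure 117 mm over their backs; the gripper's body (75 mm by 190 mm) begins 51 mm behind the grasp point.
Start: joints at [-1.315, 0.527, 1.433, -0, 1.181, -0.178], TCP at [0.263, -0.567, 0.223] pointing down, gripper open.
Joint ranges: [-3.08, 3.08], [-0.75, 2.2], [0.22, 2.44], [-1.43, 4.57], [0, 2.65], [-2.85, 2.85]. Speed limits (rad/s): [2.79, 2.79, 3.14, 3.14, 3.14, 3.14].

INTERFACE

Orientations are given as a unit quaternion [x, y, z, w].
In Python, from rig import robot gives the robot as it stands.
- The arm moves only by the tool arm_command, never from a script. Its argument "targets" is a list of rows, each a list of 5 numbers: the shift along the tool's x, y, z in cm, then the turn about the tool's z in rad, then the finger opening in cm, from 0 to 8.7. In form: [[dx, dy, dz, spin, hand], ...]. A call has 1 to 5 rows; each row is the pose to reach, as a shift and turn from the pose commanded when the call began, along the tool's axes at that moment; what a row does not reach only later rows make up. A row lasts 1/8 s, in which the tool goes at most 62.5 mm and 10.7 degrees, less where a joint would pass 70% of its speed; a pose out of reach is approached as far as the arm can. A call with a gripper value outside its range is refused whole. The fingers move at their own pace and stop on an object; "newtons" is the grip in N (left out, the last holds). Time passes only in rows, so rows that repeat a pose let the fingers close. It gives the time, the measured TCP pose, the force and the opening at its end, in the units of the state.
- robot.get_obs(): the state, without advancing time (a new reading comes with each control period).
- robot.camera(name): name is "side" or "top" or "wrist"; returns (picture, depth): 480x640x3 uint8, red, green, blue; 480x640 float32, m along the optical axis (not along the pixel's ray), 0 where there is no reading.
- robot.camera_model(name): a dict with "mtx" (3x3 intrinsics, pixels), "extrinsics" (4x4, takes a point from world to camera coordinates). Camera axes: x right, y up, looking along -z (the intrinsics and any distortion apply to the point x, -y, -z); pixel columns grow to the right and rows downward; lengths in m; the calibration is good to about 2 mm. A picture is of the moment at which its call begins: read the wrist's pose just before it. camera_model takes no time and is no camera call; for the wrist camera it gives the pose at the moment of the call.
- robot.hand_in(): hands the job in, once; it reports no verdict.
The state is a dict: "time": time; "q": joint angles; "joint_velocities": joint speeds; "joint_torque": joint torques, N m; "position": TCP position; "tool_rot": TCP orientation; "ft_force": force on the tool from outside, world axes, zero at the start; "moment": the same for the moment, N m; "grip_width": finger opening in m.
Only numpy, scipy, OpenCV 4.12 (cv2) and the standard library are available. Lean on these libraries where they do the work, as an engineer would, in place of code of your own. Each camera call takes 0.05 s, during which the arm holds its last target.

## Working session

There is one attempt and no reset: what is moved stays moved. The work goes in short steps, Python scripts to look and compute and a tool call to move; the robot and the scene stay as the last step left them, time stands still between calls to the robot, and variables do not carry over. Pictures are saved under pics/ and viewed, and the job is handed in when it is done.

Besides the shell and the picture viewer there is one more tool, called after "Emit:" as name(argument=value, ...) on one line, values as JSON. arm_command: Moves the arm, as the interface text tells. Its arguments: {"type":"object","properties":{"targets":{"type":"array","items":{"type":"array","items":{"type":"number"}}},"newtons":{"type":"number"}},"required":["targets"]}

```bash
mkdir -p pics; ls
python3 - <<'E'
from rig import robot
import cv2,numpy as np
o=robot.get_obs();print({k:np.round(v,3).tolist() for k,v in o.items()})
for n in ("top","side"):
    p,d=robot.camera(n);m=robot.camera_model(n)
    cv2.imwrite(f"pics/{n}0.png",p[...,::-1]);np.savez(f"{n}0.npz",p=p,d=d,K=m["mtx"],E=m["extrinsics"]);print(m)
E
```

```text
pics
{'time': 0.0, 'q': [-1.316, 0.528, 1.434, -0.0, 1.181, -0.178], 'joint_velocities': [0.003, -0.0, -0.0, 0.001, -0.002, -0.0], 'joint_torque': [0.001, -44.004, -17.659, 0.063, 0.058, -0.0], 'position': [0.263, -0.566, 0.222], 'tool_rot': [0.977, 0.215, -0.0, -0.001], 'ft_force': [-0.014, 0.43, 0.268], 'moment': [-0.006, -0.018, -0.014], 'grip_width': 0.087}
{'mtx': array([[462.88759344,   0.        , 322.24363506],
       [  0.        , 462.88759344, 241.13061936],
       [  0.        ,   0.        ,   1.        ]]), 'extrinsics': array([[ 0.01773973, -0.99981577, -0.00732963,  0.00901502],
       [ 0.99858179,  0.01734884,  0.0503332 , -0.53454439],
       [-0.05019677, -0.00821214,  0.99870558, -1.01690538],
       [ 0.        ,  0.        ,  0.        ,  1.        ]])}
{'mtx': array([[491.2787429 ,   0.        , 321.61524759],
       [  0.        , 491.2787429 , 229.62642106],
       [  0.        ,   0.        ,   1.        ]]), 'extrinsics': array([[-0.8537322 , -0.52057625,  0.01190387,  0.43262566],
       [ 0.37927552, -0.6060138 ,  0.69921195, -0.21563079],
       [-0.35677923,  0.6014546 ,  0.71481532, -0.98087364],
       [ 0.        ,  0.        ,  0.        ,  1.        ]])}
```

View pics/top0.png

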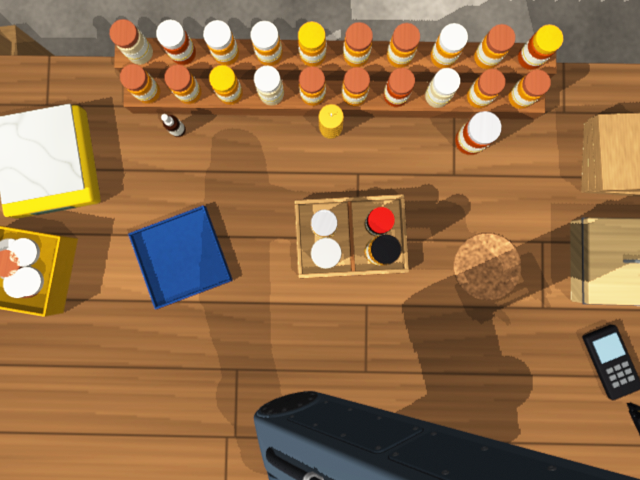

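View pics/side0.png

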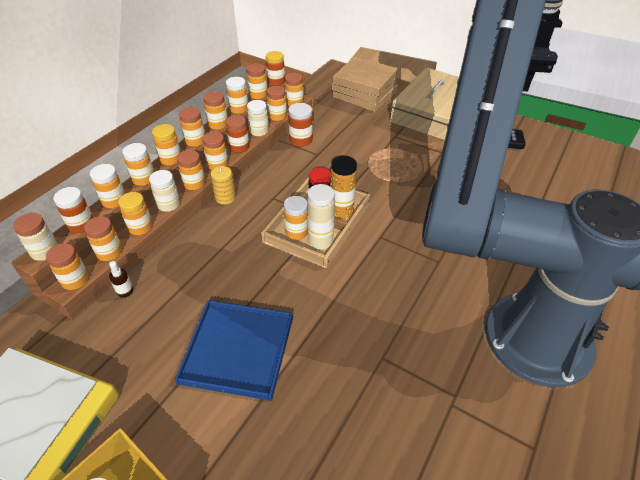

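The top picture shows the black lid at about (385,249), with the red lid behind it at (380,219). The cork mat is at (487,266) and the tray at (181,256). Next I'll measure them.

```bash
cat > h.py <<'E'
import numpy as np,cv2
def world(d,K,E,mask):
    v,u=np.nonzero(mask&(d>0));z=d[v,u]
    c=np.stack([(u-K[0,2])/K[0,0]*z,-(v-K[1,2])/K[1,1]*z,-z],1)
    R=E[:3,:3];return (c-E[:3,3])@R
def cloud(d,K,E):
    return world(d,K,E,np.ones_like(d,bool)|True) 
def lid(P,name):
    z=np.median(P[:,2]);Q=P[abs(P[:,2]-z)<.006]
    (c,r)=cv2.minEnclosingCircle((Q[:,:2]*1000).astype(np.float32))
    print(name,len(P),"z",z.round(4),"mean",Q.mean(0).round(4),"circ",np.round(c,1),round(r,1))
E
python3 - <<'E'
from h import *
f=np.load("top0.npz");p=f["p"].astype(int);d=f["d"];K=f["K"];E=f["E"]
r,g,b=p[...,0],p[...,1],p[...,2]
U,V=np.meshgrid(np.arange(640),np.arange(480))
box=lambda a,c,e,h:(U>a)&(U<c)&(V>e)&(V<h)
full=np.zeros((480,640,3))
vv,uu=np.nonzero(d>0);full[vv,uu]=world(d,K,E,d>0);Z=full[...,2]
print("table z",np.median(Z[320:360,100:200]))
lid(world(d,K,E,box(360,405,232,270)&(Z>.14)),"black")
lid(world(d,K,E,box(360,400,200,240)&(Z>.09)&(Z<.112)&(r>150)&(g<60)),"red")
lid(world(d,K,E,box(305,345,232,272)&(Z>.14)),"white")
lid(world(d,K,E,box(305,345,205,238)&(Z>.09)&(Z<.112)),"gold")
m=box(445,530,225,310)&(Z>.002)&(Z<.012)&(r>g+25)
P=world(d,K,E,box(440,535,220,312));
# mat by color: show z
print("matz",np.median(Z[255:275,475:500]))
tm=box(120,240,195,315)&(b>r+30)
P=world(d,K,E,tm);print("tray z pct",np.percentile(P[:,2],[2,20,50,90,98]).round(4))
rim=P[P[:,2]>.014];rect=cv2.minAreaRect((P[:,:2]*1000).astype(np.float32));print("tray",rect)
fl=P[P[:,2]<.01];print("floor",fl.mean(0), cv2.minAreaRect((fl[:,:2]*1000).astype(np.float32)))
m=box(440,535,220,312)&(Z>.0025)&(Z<.02);lid(world(d,K,E,m),"mat")
w=box(285,420,185,290)&(Z>.027)&(Z<.043);P=world(d,K,E,w);print("crate",cv2.minAreaRect((P[:,:2]*1000).astype(np.float32)))
E
```

```text
table z -0.00011666257006461308
black 730 z 0.1581 mean [ 0.5135 -0.1048  0.1581] circ [ 513.8 -105.2] 28.9
red 523 z 0.1001 mean [ 0.5759 -0.1013  0.1003] circ [ 576.2 -100.9] 26.6
white 709 z 0.1581 mean [0.5048 0.0096 0.1581] circ [504.8   9.6] 28.7
gold 539 z 0.1003 mean [0.5676 0.0147 0.1002] circ [567.8  14.7] 26.8
matz 0.004226176338273018
tray z pct [0.0012 0.0037 0.0054 0.017  0.0213]
tray ((494.6018981933594, 338.9244384765625), (184.20632934570312, 188.85240173339844), 21.696550369262695)
floor [0.49318023 0.33739941 0.00507417] ((496.73480224609375, 340.36566162109375), (179.38858032226562, 187.44741821289062), 21.574623107910156)
mat 3570 z 0.0044 mean [ 0.4856 -0.3504  0.0046] circ [ 487.1 -350.2] 143.3
crate ((545.7067260742188, -44.831390380859375), (170.2993621826172, 240.24008178710938), 4.032104015350342)
```

```bash
cat > go.py <<'E'
import sys,numpy as np
from scipy.spatial.transform import Rotation as R
from rig import robot
# usage: go.py x y z yaw   (mm / deg; yaw = world heading of tool x)
def delta(x,y,z,yaw):
    o=robot.get_obs();Rt=R.from_quat(o["tool_rot"]);M=Rt.as_matrix()
    d=M.T@(np.array([x,y,z])/1000-o["position"])
    y0=np.arctan2(M[1,0],M[0,0]);s=(y0-np.radians(yaw)+np.pi)%(2*np.pi)-np.pi
    print("t",round(o["time"],2),"pos",np.round(o["position"]*1000 if hasattr(o["position"],'shape') else np.array(o["position"])*1000,1),"yaw",round(np.degrees(y0),2),"grip",round(o["grip_width"]*1000,1),"F",np.round(o["ft_force"],2),"tilt",round(np.degrees(np.arccos(-M[2,2])),2))
    print("dx dy dz cm",np.round(d*100,2),"spin",round(s,3))
if len(sys.argv)>4: delta(*map(float,sys.argv[1:5]))
E
python3 - <<'E'
from h import *
f=np.load("top0.npz");p=f["p"].astype(int);d=f["d"];K=f["K"];E=f["E"]
full=np.zeros((480,640,3));vv,uu=np.nonzero(d>0);full[vv,uu]=world(d,K,E,d>0)
rgb=p.astype(float);ref=rgb[250:285,470:505].reshape(-1,3)
lab=cv2.cvtColor(f["p"],cv2.COLOR_RGB2HSV)
X=full;Z=X[...,2]
m=(Z>.003)&(Z<.008)&(np.hypot(X[...,0]-.486,X[...,1]+.35)<.1)
m=cv2.morphologyEx(m.astype(np.uint8),cv2.MORPH_OPEN,np.ones((5,5)))
n,l,s,c=cv2.connectedComponentsWithStats(m);i=1+np.argmax(s[1:,4]);print(s[i],c[i])
Q=X[l==i][:,:2]*1000;print(Q.mean(0),cv2.minEnclosingCircle(Q.astype(np.float32)))
E
python3 go.py 513.6 -105 235 4.03
python3 - <<'E'
from rig import robot
import numpy as np
E=robot.camera_model("wrist")["extrinsics"];print(-E[:3,:3].T@E[:3,3],E[:3,:3])
E
```

```text
t 0.1 pos [ 262.5 -566.4  221.6] yaw 24.86 grip 87.0 F [-1.03  0.51  0.53] tilt 0.11
dx dy dz cm [ 42.18 -31.32  -1.26] spin 0.364
[ 0.33479573 -0.53318176  0.38447741] [[ 4.20791035e-01 -9.07157117e-01 -9.32341385e-04]
 [ 8.67876291e-01  4.02869091e-01 -2.90666887e-01]
 [ 2.64056147e-01  1.21500863e-01  9.56823856e-01]]Traceback (most recent call last):
  File "<stdin>", line 9, in <module>
    return _wrapfunc(a, 'argmax', axis=axis, out=out, **kwds)
    return bound(*args, **kwds)
ValueError: attempt to get argmax of an empty sequence
```

Emit:
arm_command(targets=[[5,-3.7,-0.3,0.08,8.7],[10,-7.4,-0.6,0.16,8.7],[15,-11.1,-0.9,0.24,8.7],[20,-14.8,-1.2,0.3,8.7],[25,-18.6,-1.3,0.364,8.7]])

```text
time: 0.72
position: [0.4119, -0.2917, 0.2355]
tool_rot: [0.999, 0.034, 0.0, -0.0]
ft_force: [-0.7, 0.2, -0.5]
grip_width: 0.0869
```

```bash
python3 go.py 513.6 -105 235 4.03
python3 - <<'E'
from h import *
f=np.load("top0.npz");p=f["p"];K=f["K"];E=f["E"]
crop=p[215:320,435:540];lab=cv2.cvtColor(crop,cv2.COLOR_RGB2LAB)
cv2.imwrite("pics/mat.png",cv2.resize(crop,None,fx=6,fy=6)[...,::-1])
def px(u,v,z):
    R=E[:3,:3];c=-R.T@E[:3,3];r=R.T@np.array([(u-K[0,2])/K[0,0],-(v-K[1,2])/K[1,1],-1]);return c+r*(z-c[2])/r[2]
print(px(487,266,.004)*1000)
E
```

```text
t 0.72 pos [ 411.9 -291.7  235.5] yaw 3.85 grip 86.9 F [-0.74  0.2  -0.45] tilt 0.02
dx dy dz cm [ 11.4  -17.95   0.06] spin -0.003
[ 485.53990544 -350.64256834    4.        ]
```

View pics/mat.png

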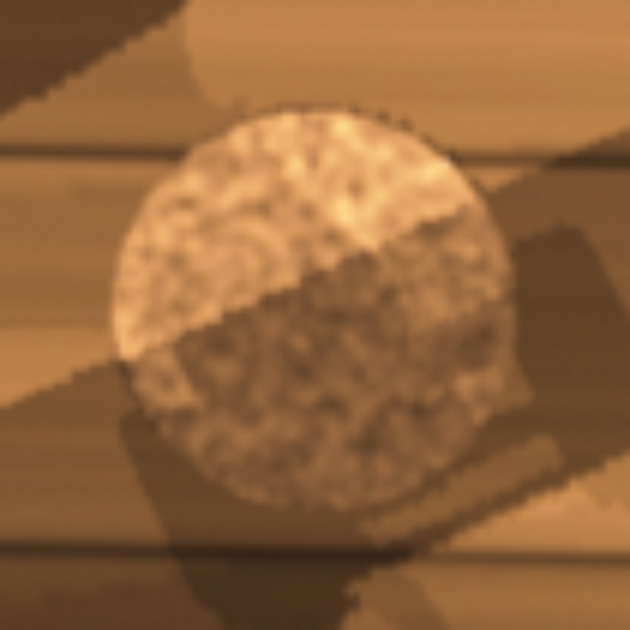

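The mat spans about (112–515, 108–512) in the crop. Its centre is pixel (487,266.5), or world (485,−351) mm.

Emit:
arm_command(targets=[[3,-4.7,0,0,8.7],[6,-9.4,0,0,8.7],[9,-14.1,0,0,8.7],[11.4,-17.95,0,-0.003,8.7],[11.4,-17.95,0,-0.003,8.7]])

```text
time: 1.35
position: [0.513, -0.1036, 0.2352]
tool_rot: [0.999, 0.039, -0.0, -0.0]
ft_force: [-0.9, 0.7, -0.6]
grip_width: 0.0872
```

```bash
python3 go.py 513.6 -105 160 4.03
python3 - <<'E'
from h import *
from rig import robot
p,d=robot.camera("wrist");m=robot.camera_model("wrist");K,E=m["mtx"],m["extrinsics"]
cv2.imwrite("pics/w1.png",p[...,::-1])
full=np.zeros((480,640,3));full[d>0]=world(d,K,E,d>0);Z=full[...,2]
k=(Z>.15)&(Z<.166)&(p.max(2)<70)&(np.hypot(full[...,0]-.5135,full[...,1]+.105)<.04)
lid(full[k],"black")
k=(Z>.09)&(Z<.11)&(p[...,0]>130)&(p[...,1]<70);lid(full[k],"red")
E
```

```text
t 1.35 pos [ 513.  -103.6  235.2] yaw 4.46 grip 87.2 F [-0.87  0.72 -0.62] tilt 0.05
dx dy dz cm [0.05 0.15 7.52] spin 0.008
black 730 z 0.1586 mean [ 0.5122 -0.1073  0.1585] circ [ 513.7 -106.2] 27.9
red 4246 z 0.1006 mean [ 0.5736 -0.1031  0.1006] circ [ 574.6 -103.3] 26.3
```

View pics/w1.png

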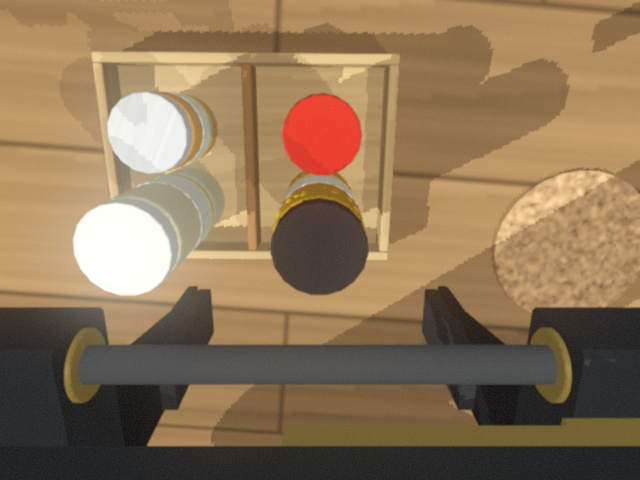

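The black lid is at (319,248) and the finger tips are at u≈211 and 425 (midline 318), so they are aligned to within about 1 mm. Descending now.

Emit:
arm_command(targets=[[0.05,0.1,3,0.007,8.7],[0.05,0.1,6,0.007,8.7],[0.05,0.1,9,0.007,8.7],[0.05,0.1,12,0.007,8.7],[0.05,0.1,13.4,0.007,8.7]], newtons=20)

```text
time: 2.02
position: [0.5116, -0.1084, 0.1]
tool_rot: [0.999, 0.032, -0.001, -0.001]
ft_force: [0.0, -0.5, -0.9]
grip_width: 0.0869
```

Emit:
arm_command(targets=[[0,0,0,0,7.6],[0,0,0,0,6.9],[0,0,0,0,6.5],[0,0,0,0,6.3],[0,0,0,0,6.2]])

```text
time: 2.65
position: [0.5131, -0.1071, 0.102]
tool_rot: [0.999, 0.033, 0.0, -0.0]
ft_force: [0.2, 0.0, 1.4]
grip_width: 0.0634
```

```bash
python3 go.py 513.6 -105 100 4.03
python3 - <<'E'
from h import *
from rig import robot
p,d=robot.camera("wrist");cv2.imwrite("pics/w2.png",p[...,::-1])
E
```

```text
t 2.65 pos [ 513.1 -107.1  102. ] yaw 3.77 grip 63.4 F [0.16 0.03 1.41] tilt 0.04
dx dy dz cm [ 0.06 -0.2   0.2 ] spin -0.005
```

View pics/w2.png

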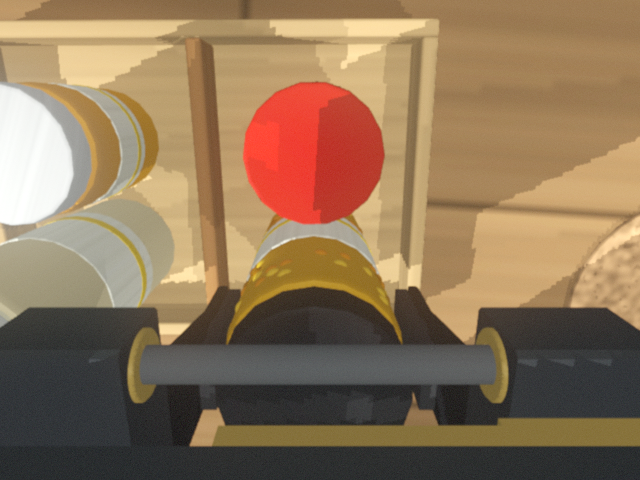

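The fingers straddle the black lid (218–412) with almost equal gaps. Closing.

Emit:
arm_command(targets=[[0,0,0,0,6.0],[0,0,0,0,5.8],[0,0,0,0,5.5],[0,0,0,0,5.5]], newtons=22)

```text
time: 3.2
position: [0.5129, -0.107, 0.1016]
tool_rot: [0.999, 0.033, -0.0, -0.0]
ft_force: [0.1, 3.3, 3.6]
grip_width: 0.0598
```

Emit:
arm_command(targets=[[0,0,-0.5,0,5.5],[0,0,-1.5,0,5.5],[0,0,-2.5,0,5.5]])

```text
time: 3.58
position: [0.513, -0.1079, 0.127]
tool_rot: [0.999, 0.033, -0.0, 0.0]
ft_force: [0.1, -0.5, -3.7]
grip_width: 0.0599
```

```bash
python3 go.py 485 -351 225 -10
python3 - <<'E'
from h import *
from rig import robot
for n in("wrist","side"):
    p,d=robot.camera(n);cv2.imwrite(f"pics/{n}3.png",p[...,::-1])
a=cv2.imread("pics/wrist3.png");b=cv2.imread("pics/side3.png")
cv2.imwrite("pics/c3.png",np.hstack([cv2.resize(a,(400,300)),b[130:430,200:600]]))
E
```

```text
t 3.58 pos [ 513.  -107.9  127. ] yaw 3.77 grip 59.9 F [ 0.13 -0.55 -3.67] tilt 0.03
dx dy dz cm [-4.4  24.08 -9.78] spin 0.24
```

View pics/c3.png

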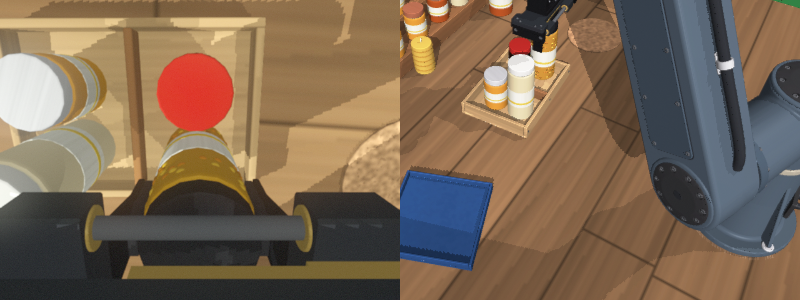

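The pollen jar is held: width 59.9 mm, vertical force −3.7 N. The red jar hasn't moved.

Emit:
arm_command(targets=[[0,0,-2.5,0,5.5],[0,0,-5,0,5.5],[-0.2,0.8,-7.5,0,5.5],[-0.6,3,-8.5,0,5.5],[-1.1,6,-8.5,0,5.5]])

```text
time: 4.3
position: [0.5063, -0.1684, 0.2128]
tool_rot: [0.999, 0.034, 0.001, 0.001]
ft_force: [0.5, 0.0, -3.9]
grip_width: 0.0595
```

Emit:
arm_command(targets=[[-0.7,4,0,0,5.5],[-1.4,8,0,0,5.5],[-2.2,12,0,0,5.5],[-2.8,15.5,0,0,5.5],[-3.2,17.5,0,0,5.5]])

```text
time: 4.92
position: [0.4851, -0.3465, 0.2113]
tool_rot: [0.999, 0.032, -0.0, 0.0]
ft_force: [-0.1, 0.3, -3.3]
grip_width: 0.0597
```

```bash
python3 go.py 485 -351 98 4
```

```text
t 4.92 pos [ 485.1 -346.5  211.3] yaw 3.68 grip 59.7 F [-0.1   0.26 -3.34] tilt 0.01
dx dy dz cm [-0.03  0.45 11.33] spin -0.006
```

Emit:
arm_command(targets=[[0,0.4,2.5,0,5.5],[0,0.4,5,0,5.5],[0,0.4,7.5,0,5.5],[0,0.4,9.5,0,5.5],[0,0.4,10.5,0,5.5]])

```text
time: 5.55
position: [0.4853, -0.3475, 0.1053]
tool_rot: [0.999, 0.033, -0.001, -0.001]
ft_force: [0.4, 0.2, -3.8]
grip_width: 0.0594
```

```bash
python3 go.py 485 -351 98 4;python3 - <<'E'
from h import *
from rig import robot
for n in("wrist","side"):
    p,d=robot.camera(n);cv2.imwrite(f"pics/{n}4.png",p[...,::-1])
a=cv2.imread("pics/wrist4.png");b=cv2.imread("pics/side4.png")
cv2.imwrite("pics/c4.png",np.hstack([cv2.resize(a,(400,300)),cv2.resize(b[60:210,300:500],(400,300))]))
E
```

```text
t 5.55 pos [ 485.3 -347.5  105.3] yaw 3.8 grip 59.4 F [ 0.38  0.23 -3.81] tilt 0.17
dx dy dz cm [-0.05  0.35  0.73] spin -0.003
```

View pics/c4.png

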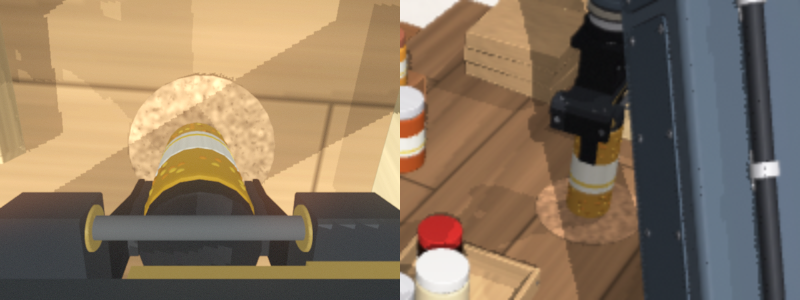

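The jar hangs upright about 7 mm above the middle of the mat. Lowering it slowly.

Emit:
arm_command(targets=[[0,0.1,0.3,0,5.5],[0,0.1,0.5,0,5.5],[0,0.1,0.65,0,5.5],[0,0.1,0.65,0,5.5]])

```text
time: 6.15
position: [0.4859, -0.3498, 0.1002]
tool_rot: [0.999, 0.033, 0.0, 0.0]
ft_force: [-0.1, -0.0, -2.7]
grip_width: 0.0597
```

Emit:
arm_command(targets=[[0,0,0.08,0,5.5],[0,0,0.08,0,5.5]])

```text
time: 6.4
position: [0.4859, -0.3497, 0.0993]
tool_rot: [0.999, 0.033, 0.0, -0.0]
ft_force: [0.7, -1.3, -3.8]
grip_width: 0.0597
```

Emit:
arm_command(targets=[[0,0,0.08,0,5.5],[0,0,0.08,0,5.5]])

```text
time: 6.65
position: [0.4859, -0.3497, 0.0984]
tool_rot: [0.999, 0.033, -0.0, -0.0]
ft_force: [-0.3, 0.5, -3.0]
grip_width: 0.0598
```

Emit:
arm_command(targets=[[0,0,0.08,0,5.5],[0,0,0.08,0,5.5]])

```text
time: 6.9
position: [0.4859, -0.3498, 0.0977]
tool_rot: [0.999, 0.033, 0.0, 0.0]
ft_force: [-0.1, -0.3, -3.5]
grip_width: 0.0595
```

Emit:
arm_command(targets=[[0,0,0.05,0,5.5],[0,0,0.05,0,5.5]])

```text
time: 7.15
position: [0.4861, -0.3498, 0.0976]
tool_rot: [0.999, 0.033, 0.0, 0.0]
ft_force: [-0.1, 0.2, 1.2]
grip_width: 0.0595
```

Contact: the force changed from −3.5 to +1.2 N at z = 97.6 mm, as predicted. Releasing.

Emit:
arm_command(targets=[[0,0,0,0,6.2],[0,0,0,0,6.8],[0,0,0,0,7.6],[0,0,0,0,8.7],[0,0,0,0,8.7]])

```text
time: 7.78
position: [0.4859, -0.3499, 0.0972]
tool_rot: [0.999, 0.033, 0.0, 0.0]
ft_force: [-0.3, -0.1, 0.1]
grip_width: 0.0845
```

```bash
python3 go.py 485 -351 98 4;python3 - <<'E'
from h import *
from rig import robot
for n in("wrist",):
    p,d=robot.camera(n);cv2.imwrite(f"pics/w5.png",p[...,::-1])
E
```

```text
t 7.78 pos [ 485.9 -349.9   97.2] yaw 3.77 grip 84.5 F [-0.28 -0.13  0.09] tilt 0.01
dx dy dz cm [-0.1   0.11 -0.08] spin -0.004
```

View pics/w5.png

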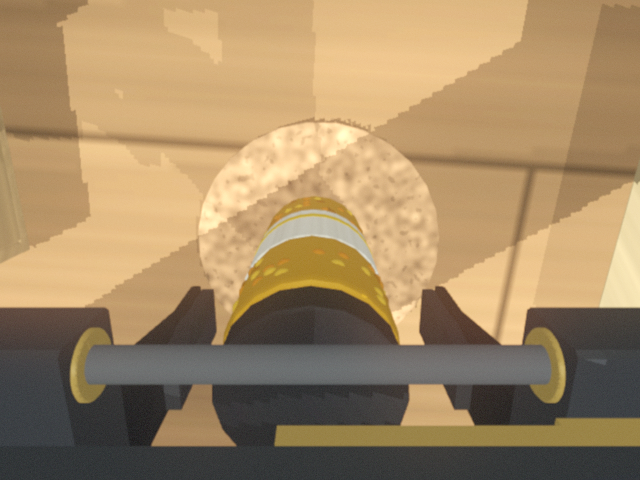

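The jar stands free and the fingers are clear on both sides. Going straight up, then over to the dark jar.

Emit:
arm_command(targets=[[0,0,-3,0,8.7],[0,0,-7,0,8.7],[0,0,-11.5,0,8.7],[1.5,-4,-13,0.05,8.7],[3.3,-9,-13,0.1,8.7]])

```text
time: 8.45
position: [0.5141, -0.2586, 0.2293]
tool_rot: [1.0, -0.019, 0.002, 0.002]
ft_force: [0.4, 0.5, 0.5]
grip_width: 0.0872
```

```bash
python3 go.py 575 -102 210 -8
```

```text
t 8.45 pos [ 514.1 -258.6  229.3] yaw -2.21 grip 87.2 F [0.36 0.45 0.54] tilt 0.3
dx dy dz cm [  5.47 -15.89   1.9 ] spin 0.101
```

Emit:
arm_command(targets=[[1.7,-5,0.5,0.04,8.7],[3.5,-10,1.2,0.08,8.7],[5.2,-15,1.9,0.1,8.7],[5.4,-15.7,1.9,0.1,8.7],[5.4,-15.7,1.9,0.1,8.7]])

```text
time: 9.07
position: [0.5723, -0.1025, 0.2082]
tool_rot: [0.998, -0.066, -0.0, 0.0]
ft_force: [-0.8, -0.2, 0.2]
grip_width: 0.0872
```

```bash
python3 go.py 575 -102 55 -8
python3 - <<'E'
from h import *
from rig import robot
p,d=robot.camera("wrist");m=robot.camera_model("wrist");K,E=m["mtx"],m["extrinsics"]
cv2.imwrite("pics/w6.png",p[...,::-1])
full=np.zeros((480,640,3));full[d>0]=world(d,K,E,d>0);Z=full[...,2]
k=(Z>.09)&(Z<.11)&(p[...,0]>130)&(p[...,1]<70);lid(full[k],"red")
p,d=robot.camera("top");m=robot.camera_model("top");K,E=m["mtx"],m["extrinsics"]
cv2.imwrite("pics/t6.png",p[...,::-1])
full=np.zeros((480,640,3));full[d>0]=world(d,K,E,d>0);Z=full[...,2]
k=(Z>.14)&(Z<.165)&(abs(full[...,0]-.485)<.05)&(abs(full[...,1]+.35)<.05);
if k.any(): lid(full[k],"black")
E
```

```text
t 9.07 pos [ 572.3 -102.5  208.2] yaw -7.6 grip 87.2 F [-0.83 -0.15  0.22] tilt 0.03
dx dy dz cm [ 0.26 -0.1  15.32] spin 0.007
red 212 z 0.0966 mean [ 0.5976 -0.1032  0.0964] circ [ 584.8 -103.5] 24.0
black 768 z 0.1541 mean [ 0.487  -0.3471  0.1541] circ [ 486.8 -348.2] 29.4
```

View pics/w6.png

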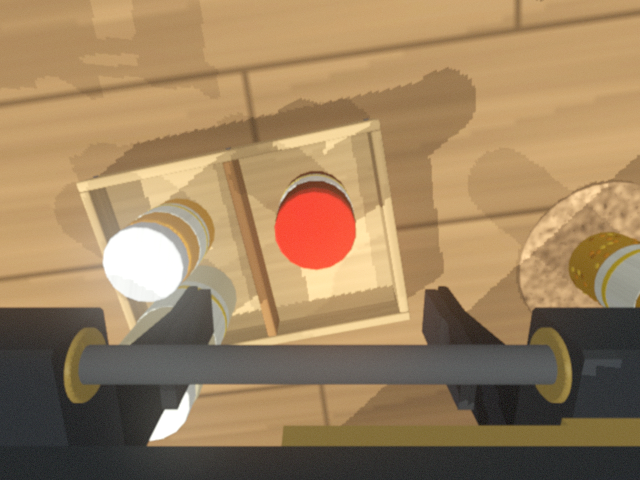

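View pics/t6.png

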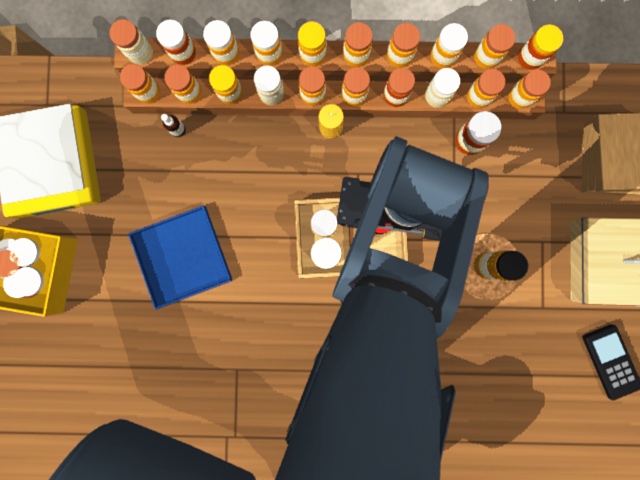

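In the top picture the pollen jar stands at (485.., 265) in the middle of the mat, at world (487,−348) mm with its lid at 154 mm. The red lid in the wrist view is centred near (316,228). Refining that by ray.

Run:
```python
from h import *
from rig import robot
m=robot.camera_model("wrist");K,E=m["mtx"],m["extrinsics"]
p=cv2.imread("pics/w6.png").astype(int)
k=((p[...,2]>130)&(p[...,1]<90)&(p[...,0]<90)).astype(np.uint8)
c,_=cv2.findContours(k,0,2);c=max(c,key=cv2.contourArea);e=cv2.fitEllipse(c);print(e)
u,v=e[0];R=E[:3,:3];o=-R.T@E[:3,3];r=R.T@np.array([(u-K[0,2])/K[0,0],-(v-K[1,2])/K[1,1],-1])
print((o+r*(.1-o[2])/r[2])*1000)
```

```text
((314.35858154296875, 226.7278289794922), (77.4947280883789, 80.02706146240234), 39.28774642944336)
[ 578.17198181 -103.29351983  100.        ]
```

Emit:
arm_command(targets=[[0.4,0,3.5,0.007,8.7],[0.4,0,7,0.007,8.7],[0.4,0,10,0.007,8.7],[0.4,0,12.5,0.007,8.7],[0.4,0,12.5,0.007,8.7]])

```text
time: 9.8
position: [0.5745, -0.1045, 0.0815]
tool_rot: [0.997, -0.072, -0.002, -0.001]
ft_force: [0.8, 0.8, 0.5]
grip_width: 0.0874
```

```bash
python3 go.py 576 -102.8 52 -8
python3 - <<'E'
from h import *
from rig import robot
p,d=robot.camera("wrist");cv2.imwrite("pics/w7.png",p[...,::-1])
E
```

```text
t 9.8 pos [ 574.5 -104.5   81.5] yaw -8.23 grip 87.4 F [0.79 0.75 0.55] tilt 0.25
dx dy dz cm [ 0.14 -0.18  2.95] spin -0.004
```

View pics/w7.png

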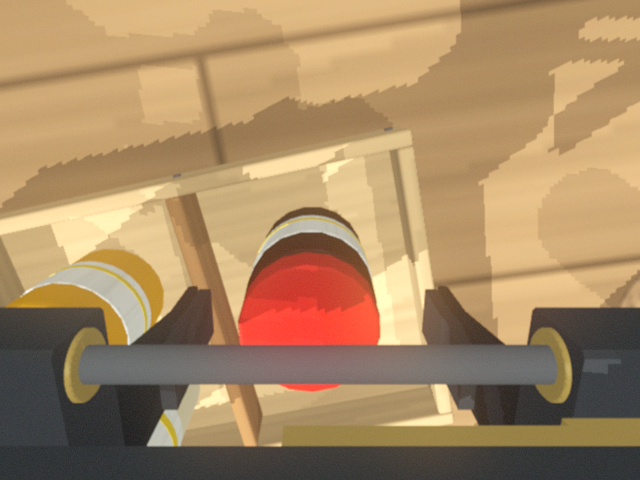

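The red lid spans u 240–380 (centre 310) against a finger midline of 318. I need to shift about 2.5 mm toward the left of the image (−y tool) before going lower.

Emit:
arm_command(targets=[[0.1,-0.25,0,0,8.7],[0.1,-0.25,1,0,8.7],[0.1,-0.25,2,0,8.7],[0.1,-0.25,2.9,0,8.0],[0.1,-0.25,2.9,0,7.0]], newtons=18)

```text
time: 10.48
position: [0.5767, -0.1006, 0.053]
tool_rot: [0.998, -0.071, -0.001, -0.0]
ft_force: [0.0, -0.6, 0.3]
grip_width: 0.0767
```

Emit:
arm_command(targets=[[0,0,0,0,6.5],[0,0,0,0,6.2],[0,0,0,0,6.0],[0,0,0,0,6.0]])

```text
time: 10.98
position: [0.5777, -0.101, 0.0544]
tool_rot: [0.998, -0.071, 0.0, 0.0]
ft_force: [-0.0, -0.0, -0.2]
grip_width: 0.0604
```

```bash
python3 go.py 576 -102.8 52 -8
python3 - <<'E'
from h import *
from rig import robot
p,d=robot.camera("wrist");cv2.imwrite("pics/w8.png",p[...,::-1])
E
```

```text
t 10.97 pos [ 577.7 -101.    54.4] yaw -8.09 grip 60.4 F [-0.03 -0.   -0.19] tilt 0.02
dx dy dz cm [-0.14  0.21  0.24] spin -0.002
```

View pics/w8.png

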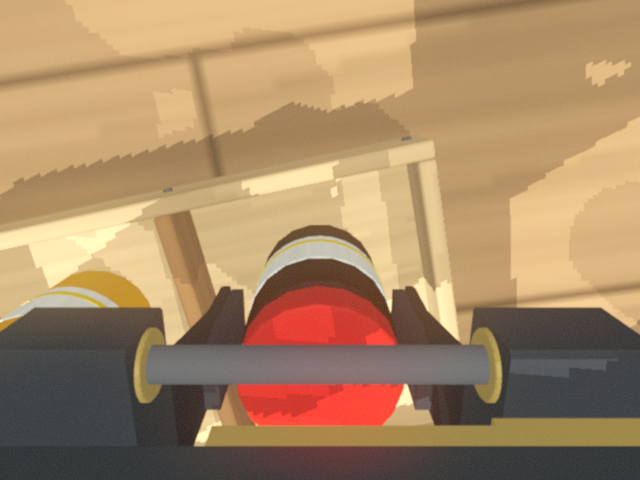

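The red lid (about 236–405) sits centred between the fingers. Closing and lifting.

Emit:
arm_command(targets=[[0,0,0,0,5.7],[0,0,0,0,5.4],[0,0,0,0,5.0],[0,0,0,0,5.0]], newtons=20)

```text
time: 11.52
position: [0.5776, -0.1015, 0.0543]
tool_rot: [0.998, -0.07, 0.0, 0.0]
ft_force: [-0.9, -3.8, 3.1]
grip_width: 0.0555
```

Emit:
arm_command(targets=[[0,0,-0.5,0,5.0],[0,0,-1.5,0,5.0],[0,0,-3,0,5.0],[0,0,-3,0,5.0]])

```text
time: 12.02
position: [0.5789, -0.1012, 0.086]
tool_rot: [0.998, -0.07, 0.002, 0.0]
ft_force: [0.8, -0.2, -3.4]
grip_width: 0.0556
```

```bash
python3 go.py 496 339 250 -8
python3 - <<'E'
from h import *
from rig import robot
for n in("wrist","side"):
    p,d=robot.camera(n);cv2.imwrite(f"pics/{n}9.png",p[...,::-1])
a=cv2.imread("pics/wrist9.png");b=cv2.imread("pics/side9.png")
cv2.imwrite("pics/c9.png",np.hstack([cv2.resize(a,(400,300)),cv2.resize(b[120:270,220:420],(400,300))]))
E
```

```text
t 12.03 pos [ 578.9 -101.2   86. ] yaw -8.08 grip 55.6 F [ 0.82 -0.19 -3.39] tilt 0.22
dx dy dz cm [-14.33 -42.4  -16.49] spin -0.001
```

View pics/c9.png

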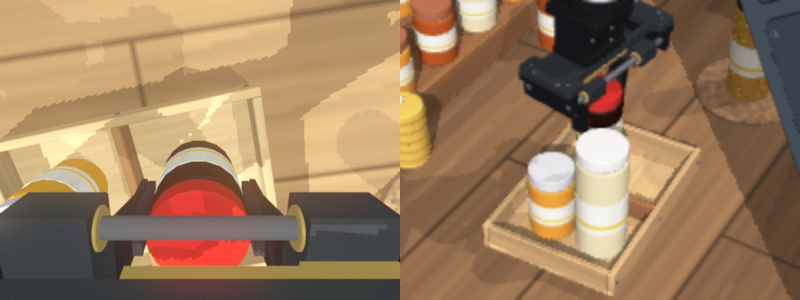

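The dark jar is held, at 55.6 mm width and −3.4 N. Raising it well above the white-lidded jar before crossing.

Emit:
arm_command(targets=[[0,0,-3,0,5.0],[0,0,-6.5,0,5.0],[0,0,-10.5,0,5.0],[0,0,-14.5,0,5.0],[-0.5,-1.5,-16.5,0,5.0]])

```text
time: 12.75
position: [0.5757, -0.0863, 0.2513]
tool_rot: [0.997, -0.071, 0.002, 0.001]
ft_force: [0.4, -0.3, -2.8]
grip_width: 0.0558
```

Emit:
arm_command(targets=[[-1.3,-3.8,0,0,5.0],[-2.7,-8,0,0,5.0],[-4,-12,0,0,5.0],[-5.4,-16,0,0,5.0],[-6.7,-20,0,0,5.0]])

```text
time: 13.38
position: [0.5354, 0.1234, 0.2486]
tool_rot: [0.998, -0.071, -0.001, 0.0]
ft_force: [0.8, -0.9, -3.7]
grip_width: 0.0555
```

Emit:
arm_command(targets=[[-1.3,-4,0,0,5.0],[-2.7,-8,0,0,5.0],[-4,-12,0,0,5.0],[-5.4,-16,0,0,5.0],[-6.2,-18.5,0,0,5.0]])

```text
time: 14.0
position: [0.4997, 0.3157, 0.2484]
tool_rot: [0.998, -0.07, -0.001, 0.0]
ft_force: [0.7, -0.3, -3.0]
grip_width: 0.0554
```

```bash
python3 go.py 495.5 339 52 -8
```

```text
t 14.0 pos [499.7 315.7 248.4] yaw -8.0 grip 55.4 F [ 0.71 -0.33 -3.01] tilt 0.11
dx dy dz cm [-0.71 -2.26 19.64] spin -0.0
```

Emit:
arm_command(targets=[[-0.7,-2.2,3,0,5.0],[-0.7,-2.2,7,0,5.0],[-0.7,-2.2,11,0,5.0],[-0.7,-2.2,15,0,5.0],[-0.7,-2.2,17,0,5.0]])

```text
time: 14.62
position: [0.4952, 0.3359, 0.0761]
tool_rot: [0.998, -0.071, -0.003, 0.001]
ft_force: [-0.0, 0.1, -2.8]
grip_width: 0.0558
```

Emit:
arm_command(targets=[[0,0,0.8,0,5.0],[0,0,1.5,0,5.0],[0,0,1.9,0,5.0],[0,0,1.9,0,5.0]])

```text
time: 15.12
position: [0.4976, 0.3368, 0.0606]
tool_rot: [0.998, -0.071, 0.0, -0.0]
ft_force: [-0.7, 0.1, -3.1]
grip_width: 0.0552
```

```bash
python3 go.py 495.5 339 51.3 -8;python3 - <<'E'
from h import *
from rig import robot
for n in("wrist","side"):
    p,d=robot.camera(n);cv2.imwrite(f"pics/{n}10.png",p[...,::-1])
a=cv2.imread("pics/wrist10.png");b=cv2.imread("pics/side10.png")
cv2.imwrite("pics/c10.png",np.hstack([cv2.resize(a,(400,300)),cv2.resize(b[250:400,140:340],(400,300))]))
E
```

```text
t 15.12 pos [497.6 336.8  60.6] yaw -8.09 grip 55.2 F [-0.72  0.09 -3.09] tilt 0.05
dx dy dz cm [-0.24 -0.18  0.93] spin -0.002
```

View pics/c10.png

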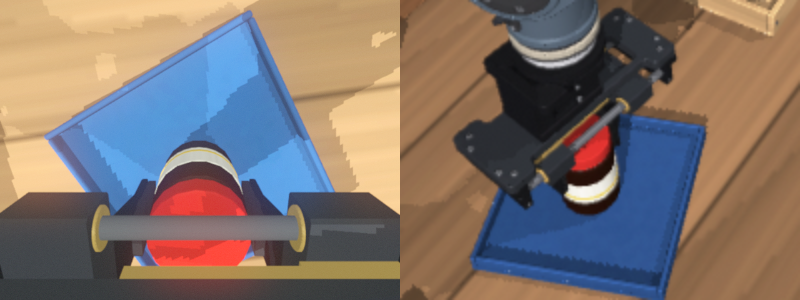

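The jar is over the middle of the tray, upright and about 9 mm up. Lowering it gently.

Emit:
arm_command(targets=[[0,0,0.3,0,5.0],[0,0,0.6,0,5.0],[0,0,0.75,0,5.0],[0,0,0.75,0,5.0]])

```text
time: 15.72
position: [0.4972, 0.3367, 0.0524]
tool_rot: [0.998, -0.071, -0.0, 0.0]
ft_force: [-1.0, -0.7, -2.6]
grip_width: 0.0559
```

Emit:
arm_command(targets=[[0,0,0.08,0,5.0],[0,0,0.08,0,5.0]])

```text
time: 15.98
position: [0.4973, 0.3367, 0.0518]
tool_rot: [0.998, -0.071, -0.0, 0.0]
ft_force: [0.4, -0.2, -3.3]
grip_width: 0.0558
```

Emit:
arm_command(targets=[[0,0,0.06,0,5.0],[0,0,0.06,0,5.0]])

```text
time: 16.23
position: [0.4974, 0.3368, 0.0513]
tool_rot: [0.998, -0.071, 0.0, -0.0]
ft_force: [-0.8, -0.4, -2.4]
grip_width: 0.056
```

Emit:
arm_command(targets=[[0,0,0.05,0,5.0],[0,0,0.05,0,5.0]])

```text
time: 16.48
position: [0.4975, 0.3367, 0.0513]
tool_rot: [0.998, -0.071, 0.0, -0.0]
ft_force: [-0.8, -1.4, 1.5]
grip_width: 0.0555
```

Emit:
arm_command(targets=[[0,0,0.04,0,5.0],[0,0,0.04,0,5.0]])

```text
time: 16.73
position: [0.4975, 0.3367, 0.0513]
tool_rot: [0.998, -0.071, 0.0, -0.0]
ft_force: [-0.7, -0.9, 5.4]
grip_width: 0.0554
```

Contact at z = 51.3 mm, matching the prediction. Releasing.

Emit:
arm_command(targets=[[0,0,0,0,5.8],[0,0,0,0,6.4],[0,0,0,0,7.4],[0,0,0,0,8.7],[0,0,0,0,8.7]])

```text
time: 17.35
position: [0.4973, 0.3367, 0.0502]
tool_rot: [0.998, -0.071, -0.0, 0.0]
ft_force: [0.1, -0.2, 0.1]
grip_width: 0.0834
```

Emit:
arm_command(targets=[[0,0,0,0,8.7],[0,0,-2,0,8.7],[0,0,-5,0,8.7],[0,0,-9,0,8.7],[0,0,-14,0,8.7]])

```text
time: 17.98
position: [0.4965, 0.3363, 0.1906]
tool_rot: [0.998, -0.071, -0.001, 0.001]
ft_force: [0.8, 0.5, -0.2]
grip_width: 0.0869
```

Emit:
arm_command(targets=[[0,2,-3,0,8.7],[0,6,-4,0,8.7],[0,11,-4,0,8.7],[0,16,-4,0,8.7],[0,16,-4,0,8.7]])

```text
time: 18.6
position: [0.474, 0.1757, 0.2305]
tool_rot: [0.997, -0.073, -0.001, 0.0]
ft_force: [0.0, 1.0, 0.2]
grip_width: 0.0872
```

```bash
python3 go.py 495.5 339 51.3 -8;python3 - <<'E'
from h import *
from rig import robot
for n in("top","side"):
    p,d=robot.camera(n);cv2.imwrite(f"pics/{n}11.png",p[...,::-1])
    m=robot.camera_model(n);K,E=m["mtx"],m["extrinsics"]
    full=np.zeros((480,640,3));full[d>0]=world(d,K,E,d>0);Z=full[...,2]
    for nm,x,y,z in(("red",.4965,.337,.097),("black",.486,-.349,.154)):
        k=(abs(Z-z)<.008)&(np.hypot(full[...,0]-x,full[...,1]-y)<.04)
        if k.any(): lid(full[k],n+nm)
a=cv2.imread("pics/top11.png");b=cv2.imread("pics/side11.png")
cv2.imwrite("pics/c11.png",np.hstack([a[150:350,100:560][:,:400] if 0 else cv2.resize(a,(400,300)),cv2.resize(b,(400,300))]))
E
```

```text
t 18.6 pos [474.  175.7 230.5] yaw -8.34 grip 87.2 F [0.04 1.03 0.24] tilt 0.07
dx dy dz cm [ -0.23 -16.48  17.9 ] spin -0.006
topblack 741 z 0.1541 mean [ 0.4868 -0.3471  0.1542] circ [ 487.  -347.9] 29.1
sidered 642 z 0.0964 mean [0.494  0.3388 0.0964] circ [494.6 336.7] 27.9
sideblack 266 z 0.1533 mean [ 0.4851 -0.3428  0.1529] circ [ 486.  -346.3] 32.3
```

View pics/c11.png

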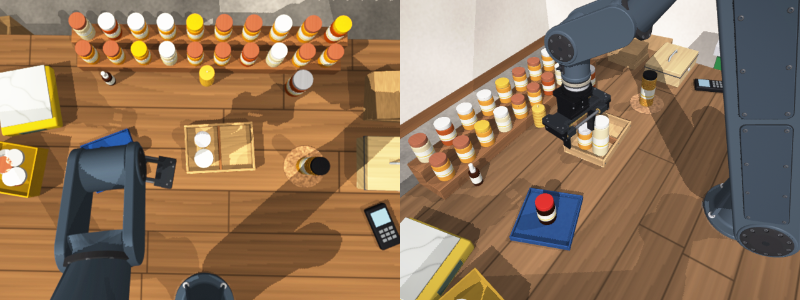

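Both jars are upright in their places. The dark jar is in the middle of the tray (545,208 in the side half) and the pollen jar is on the mat (648,88). The other two jars stand in the crate and the arm is clear, so I'm handing in.

```bash
python3 -c "
from rig import robot
print(robot.hand_in())"
```

```text
the job is handed in; nothing more can be done
None
```

The job is done and handed in at about 18.7 s of the 64 s allowed. I set the pollen jar upright on the cork mat first. Then I lifted the dark honey out over the white-lidded jar and stood it upright on the blue tray. Both jars were lowered until the wrist force showed contact before I released them.

- **Pollen jar:** the last pictures put its lid at 154 mm, as expected for a jar standing on the mat. It is at about (487, −348) mm, within about 4 mm of the mat's centre.
- **Dark honey:** its lid is at 96.4 mm, as expected for a jar standing on the tray floor (97 mm). It is at about (495, 337) mm, within about 3 mm of the tray's centre. Only the side camera could see this jar, because the arm hid it from the top camera.
- **Everything else:** the other two jars still stand in the crate. The gripper was open and clear, about 16 cm to the side of the tray and 23 cm up.

The cameras disagreed by up to about 4 mm on where the dark jar stood in the crate. Before gripping it I saw it was about 3 mm off centre between the fingers and corrected that. No check failed.

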